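# Index the glass turntable to the inspection camera and clamp it

## Robot

A 7-joint arm with a two-finger parallel gripper is mounted at the origin on the work surface. World frame = base frame: x ahead of the robot, y to its left, z up, the work surface at z = 0. Lengths are in m, angles in rad, forces in N, time in s.
With the tool pointing down it reaches from about 0.425 to 0.925 m from the base axis. Payload 6.8 kg.
Tool frame: the origin (TCP) lies between the finger pads; the fingertips stand r.tcp_to_tips ahead of it and the grasp point (between the pads) is the TCP (r.tcp_to_tips is the distance from the TCP to the fingertips, in m); z points along the fingers, y is the line along which they close (so a half turn about z gives the same grasp; the last joint's range is limited). The gripper opens to 85 mm and grips with 20 to 120 N. Pads are 22 mm wide; open, the fingers measure 114 mm over their backs; the gripper's body (76 mm by 85 mm) begins 54 mm behind the grasp point. The pads swing forward as they close: fully open they stand 13 mm farther back than shut.
Start: joints at [-1.439, 0.477, 0.022, 1.555, -0.011, 1.109, -0.083], TCP at [0.16, 0.656, 0.25] pointing down, gripper open.
Joint ranges: [-2.96, 2.96], [-0.34, 2.1], [-1.41, 1.46], [0.24, 2.44], [-1.37, 4.51], [0.17, 1.92], [-2.96, 2.96]. Speed limits (rad/s): [2.39, 2.39, 3.14, 3.14, 3.14, 3.14, 3.14].

## Interface

Orientations are given as a rotation vector (axis times angle).
In Python, from bench import r gives the robot as it stands.
- The arm moves only by the tool servo_tool, never from a script. Its argument "commands" is a list of rows, each a list of 2 entries, a list of its own where there are three numbers: the shift along the tool's x, y, z normalised to -1 to 1, where 1 is 250 mm, then the turn, a rotation vector about the tool's x, y, z normalised to -1 to 1, where 1 is 90 degrees. In form: [[[dx, dy, dz], [ax, ay, az]], ...]. A call has 1 to 20 rows; each row is the pose to reach, as a shift and turn from the pose commanded when the call began, along the tool's axes at that moment; what a row does not reach only later rows make up. A row lasts 1/10 s, in which the tool goes at most 50 mm and 8.59 degrees, less where a joint would pass 70% of its speed; a pose out of reach is approached as far as the arm can. A call with a number of a shift or a turn outside -1 to 1 is refused whole. A call with a gripper value outside its range is refused whole. "claw" is the closure, from 0 (fully open) to 1 (shut), set as the call begins (left out, the last holds). The fingers move at their own pace and stop on an object; "squeeze" is the grip in N (left out, the last holds). Time passes only in rows, so rows that repeat a pose let the fingers close. It gives the time, the measured TCP pose, the force, the opening and the grip force at its end, in the units of the state.
- r.get_obs(): the state, without advancing time (a new reading comes with each control period).
- r.grab_frame(name): name is "scene" or "side" or "wrist"; returns (picture, depth): 384x512x3 uint8, red, green, blue; 384x512 float32, m along the optical axis (not along the pixel's ray), 0 where there is no reading.
- r.camera_model(name): a dict with "fx", "fy", "cx", "cy" (pixels), "extrinsics" (4x4, takes a point from camera to world coordinates); the wrist camera has in their place "hand_eye" (4x4, takes a point from camera to tool coordinates, whose origin is the TCP and whose axes are the flange's). Camera axes: x right, y down, z forward; pixel columns grow to the right and rows downward; lengths in m; the calibration is good to about 2 mm. A picture is of the moment at which its call begins: read the wrist's pose just before it. camera_model takes no time and is no camera call.
- r.hand_in(): hands the job in; it is judged then, once.
Trained networks look in the newest picture that a camera, given by its name, has taken for a name from the list of things; names that differ only in an ending like _2 or _b are one class to them, and where a whole thing is asked for, a point or a joint stands for the part that bears it (a point fixed in the world has none). Each returns a list of dicts, best first, with "confidence" (0 to 1); they miss things now and then, are a little off and sometimes report something else, mostly with a low value. They report only what shows in the picture. A call takes as long as a camera call.
- r.boxes_of(camera, target): "uv" ([column, row] in pixels, amid what is visible of it).
- r.mark_of(camera, target): "uv" ([column, row] in pixels: a listed point, or the origin of a listed thing).
The state is a dict: "clock": time; "joints": joint angles; "qvel": joint speeds; "tau": joint torques, N m; "tcp_pos": TCP position; "orientation": TCP orientation; "contact_force": force on the tool from outside, world axes, zero at the start; "moment": the same for the moment, N m; "grip_width": finger opening in m; "gripper_force": force on a finger pad.
Only numpy, scipy, OpenCV 4.12 (cv2) and the standard library are available. Lean on these libraries where they do the work, as an engineer would, in place of code of your own. Each camera call takes 0.05 s, during which the arm holds its last target. There are 200 camera calls.

## Task

Turn the glass-inspection turntable by its upright handle post until the round glass bulb clicks home directly in front of the camera lens, then turn the black clamp knob clockwise until it clicks over, so that the table is clamped there. Do not press on the glass and leave the other things on the bench where they are.

Things in the scene. Friction and masses are not known exactly. Their poses are not given: they have to be found in the camera images.
- fixture: Grey base plate, 310 x 325 mm, 12 mm thick, fixed to the bench; it carries turntable, camera and clamp knob. Origin on the turntable's vertical axis, at bench level; its x axis points to the camera, y towards the clamp-knob side. The plate runs from x -110 to +200 and y -110 to +215 mm.
- turntable (a joint): Angle (rad) of the aluminium turntable (190 mm across, top 55 mm above the bench) about the fixture's origin, positive anticlockwise from above. 0: the bulb exactly in front of the lens; starts near +60 or +120 degrees. Sprung detents every 60 degrees, about 5 N at the post to leave one; released within about 25 degrees of a detent it snaps to it. End stops -2.3 and +3.2.
- post_top (a point): Centre of the top of the handle post, a dark steel upright pin 16 mm in diameter and 65 mm tall that stands on the turntable 80 mm from its axis; the top is 120 mm above the bench. In the fixture's frame its direction from the axis is the joint value + 210 degrees.
- lens (a point): Centre of the front of the camera's lens, 122 mm from the turntable axis along the fixture's +x, 92 mm above the bench. The camera is a 50 mm black cube behind it (top 119 mm above the bench).
- bulb: Round glass bulb, 36 mm sphere with a 12 mm neck, 61 mm tall, fixed on the turntable 50 mm from its axis, at the joint's angle in the fixture's frame; origin under its foot, 57 mm above the bench. This piece must face the lens.
- tube: Glass test tube, 15 mm thick, 60 mm tall, fixed on the turntable 50 mm from the axis, 60 degrees anticlockwise of the bulb; origin under its foot.
- vial: Stoppered glass vial, 28 mm thick, 38 mm tall, fixed on the turntable 50 mm from the axis, 120 degrees anticlockwise of the bulb; origin under its foot.
- funnel: Small glass funnel, 32 mm mouth, 45 mm tall, fixed on the turntable 50 mm from the axis, 60 degrees clockwise of the bulb; origin under its foot.
- clamp_knob (a joint): Angle (rad) of the clamp knob, positive clockwise from above. 0: loose, its bar along the fixture's x axis. Past about 0.55 it snaps on to 1.05 (60 degrees): clamped. About 0.2 N m turns it. End stop at 1.13.
- knob_grip (a point): Grip point on the clamp knob's vertical axis, 73 mm above the bench, at x -20, y +172 mm in the fixture's frame. The knob's upright black bar is 52 mm long, 14 mm thick and stands from 53 to 85 mm above the bench, over a 44 mm disc and a 60 mm round grey pedestal (top at 46 mm).
- stopper: Bystander: loose rubber stopper, 26 mm across and tall, standing on the base plate. Origin under it.
- jar: Bystander: small amber jar, 52 mm across, 75 mm tall. Origin under it.
- wrench: Bystander: steel wrench, 170 mm long, lying flat. Origin under its middle.
- drink_bottle: Bystander: orange drinking bottle, 70 mm across, 210 mm tall. Origin under it.
- beaker: Bystander: glass beaker, 70 mm across, 90 mm tall. Origin under it.

How it is judged:
By the outcome, as a careful person would: the job done as asked, in the order asked, and still so for the second after the job is handed in, with the robot touching nothing.
It also fails if it takes over 54 s, if anything falls off the work surface, if the arm or the gripper's body presses on something with over 40 N, if the wrist force passes 120 N, or if a joint passes its speed limit or range.

## Working session

There is one attempt and no reset: what is moved stays moved. The work goes in short steps, Python scripts to look and compute and a tool call to move; the robot and the scene stay as the last step left them, time stands still between calls to the robot, and variables do not carry over. Pictures are saved under pics/ and viewed, at most 10 in all, crops included, and the job is handed in when it is done.

Besides the shell and the picture viewer there is one more tool, called after "Call:" by a JSON object that holds its "method" and its "body", one argument or row to a line. servo_tool: Moves the arm, as the interface text tells. Scaled input: -1 to 1 covers 250 mm each way for a shift and 90 degrees each way for a turn. Its arguments: {"type":"object","properties":{"commands":{"type":"array"},"claw":{"type":"number"},"squeeze":{"type":"number"}},"required":["commands"]}

```bash
mkdir -p pics
cat > h.py <<'E'
import numpy as np, cv2
from scipy.spatial.transform import Rotation as R
from bench import r
def T():
    o=r.get_obs(); M=np.eye(4); M[:3,:3]=R.from_rotvec(o["orientation"]).as_matrix(); M[:3,3]=o["tcp_pos"]; return M
def cam(n):
    m=r.camera_model(n); E=np.array(m["extrinsics"]) if "extrinsics" in m else T()@np.array(m["hand_eye"])
    return np.array([[m["fx"],0,m["cx"]],[0,m["fy"],m["cy"]],[0,0,1]]),E
def ray(K,E,uv):
    d=E[:3,:3]@np.linalg.inv(K)@[uv[0],uv[1],1]; return E[:3,3],d/np.linalg.norm(d)
def atz(K,E,uv,z):
    o,d=ray(K,E,uv); return o+d*(z-o[2])/d[2]
def tri(rays):
    A=0;b=0
    for o,d in rays:
        P=np.eye(3)-np.outer(d,d);A=A+P;b=b+P@o
    return np.linalg.solve(A,b)
def proj(K,E,p):
    q=K@(np.linalg.inv(E)@np.append(p,1))[:3]; return q[:2]/q[2]
E
python3 - <<'E'
from h import *
np.set_printoptions(precision=3,suppress=True)
o=r.get_obs();print(o["clock"],o["tcp_pos"],T()[:3,:3].tolist(),r.tcp_to_tips,o["grip_width"])
ims=[]
V={}
for n in ["scene","side"]:
    im,d=r.grab_frame(n);cv2.imwrite(f"pics/{n}0.png",im[:,:,::-1]);V[n]=cam(n)
    V[n+'d']=d
for t in ["post_top","lens","knob_grip","bulb","vial","tube","funnel","fixture","stopper","jar","wrench","drink_bottle","beaker"]:
    rs=[]
    for n in ["scene","side"]:
        l=r.mark_of(n,t)
        for k in l[:2]: print(t,n,np.round(k["uv"]),round(k["confidence"],2))
        if l: rs.append(ray(*V[n],l[0]["uv"]))
    if len(rs)==2: print("   ",tri(rs))
print(r.get_obs()["clock"])
E
```

```text
0.0 [0.16  0.655 0.249] [[-0.9714033527942956, 0.23743507886950577, -0.0003309112160465196], [0.23743528522055773, 0.9714016804002437, -0.0018057263954914145], [-0.0001072950777993751, -0.0018326586737742053, -0.9999983149235561]] 0.019 0.08536651418326519
post_top scene [239. 173.] 0.67
post_top side [260. 207.] 0.82
    [ 0.542 -0.105  0.122]
lens scene [233. 210.] 0.77
lens side [289. 197.] 0.9
lens side [274. 309.] 0.35
    [ 0.672 -0.047  0.097]
knob_grip scene [313. 208.] 0.69
knob_grip side [229. 184.] 0.68
knob_grip side [285. 195.] 0.17
    [0.533 0.138 0.078]
bulb scene [269. 207.] 0.59
bulb side [256. 203.] 0.59
    [0.579 0.016 0.061]
vial scene [316. 275.] 0.72
vial scene [273. 188.] 0.61
vial side [235. 218.] 0.42
vial side [303. 244.] 0.3
    [ 0.584  0.193 -0.119]
tube scene [280. 196.] 0.59
tube scene [261. 209.] 0.34
tube side [237. 204.] 0.5
    [0.517 0.023 0.065]
funnel scene [252. 206.] 0.4
funnel side [263. 209.] 0.66
    [ 0.59  -0.031  0.058]
fixture scene [259. 211.] 0.81
fixture side [251. 225.] 0.66
fixture side [266. 196.] 0.38
    [ 0.547 -0.031  0.004]
stopper scene [283. 249.] 0.5
stopper side [267. 198.] 0.58
    [0.666 0.106 0.013]
jar scene [201. 210.] 0.73
jar side [302. 244.] 0.63
    [ 0.647 -0.189  0.013]
wrench scene [320. 278.] 0.62
wrench side [260. 184.] 0.42
    [ 0.694  0.235 -0.001]
drink_bottle scene [189. 164.] 0.9
drink_bottle side [273. 308.] 0.61
drink_bottle side [251. 220.] 0.46
    [ 0.455 -0.381  0.005]
beaker scene [411. 248.] 0.94
beaker side [286. 198.] 0.64
beaker side [192. 176.] 0.56
    [0.699 0.3   0.035]
1.4
```

View pictures.

```bash
python3 -c "
import cv2,numpy as np
a=cv2.imread('pics/scene0.png')[120:320,160:430];b=cv2.imread('pics/side0.png')[140:340,140:410]
cv2.imwrite('pics/c0.png',np.vstack([cv2.resize(a,(400,296)),cv2.resize(b,(400,296))]).copy() if 0 else np.hstack([cv2.resize(a,(400,296)),cv2.resize(b,(400,296))]))"
```

```text
(no output)
```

View pics/c0.png

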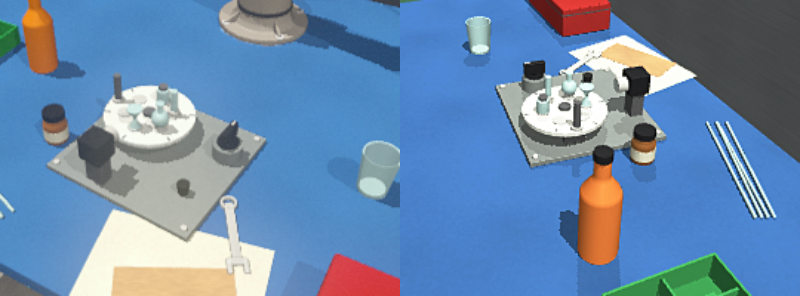

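```bash
cat >> h.py <<'E'
def cmd(p,yaw=0,M=None):
    "row for world target p and a world-z turn yaw (deg, anticlockwise), from tool pose M"
    M=T() if M is None else M
    s=M[:3,:3].T@(np.array(p)-M[:3,3])/.25; a=M[:3,:3].T@[0,0,np.deg2rad(yaw)]/(np.pi/2)
    return np.round(s,3).tolist(),np.round(a,3).tolist()
E
python3 - <<'E'
from h import *
m=r.camera_model("wrist");print(m["fx"],np.round(m["hand_eye"],3).tolist())
M=T()
print(cmd([.36,.50,.33],-20,M))
M1=M.copy();M1[:3,3]=[.36,.50,.33];M1[:3,:3]=R.from_euler('z',-20,degrees=True).as_matrix()@M[:3,:3]
print(cmd([.48,.28,.4],-30,M1))
E
```

```text
344.8257589846946 [[0.002, -0.965, -0.264, 0.068], [1.0, 0.002, 0.0, 0.001], [0.0, -0.264, 0.965, -0.124], [0.0, 0.0, 0.0, 1.0]]
([-0.924, -0.415, -0.319], [-0.0, 0.0, 0.222])
([-0.888, -0.465, -0.28], [-0.0, 0.0, 0.333])
```

Call:
{"method": "servo_tool", "body": {
  "commands": [
    [[-0.92,-0.42,-0.32],[0,0,0.22]],
    [[-0.92,-0.42,-0.32],[0,0,0.22]],
    [[-0.92,-0.42,-0.32],[0,0,0.22]],
    [[-0.92,-0.42,-0.32],[0,0,0.22]],
    [[-0.92,-0.42,-0.32],[0,0,0.22]],
    [[-0.92,-0.42,-0.32],[0,0,0.22]]
  ]
}}

```text
clock: 2.0
tcp_pos: [0.3649, 0.4949, 0.3327]
orientation: [0.918, 3.001, 0.004]
contact_force: [0.7, -0.3, 0.1]
grip_width: 0.0857
gripper_force: 0.0
```

Call:
{"method": "servo_tool", "body": {
  "commands": [
    [[-0.89,-0.46,-0.28],[0,0,0.33]],
    [[-0.89,-0.46,-0.28],[0,0,0.33]],
    [[-0.89,-0.46,-0.28],[0,0,0.33]],
    [[-0.89,-0.46,-0.28],[0,0,0.33]],
    [[-0.89,-0.46,-0.28],[0,0,0.33]],
    [[-0.89,-0.46,-0.28],[0,0,0.33]]
  ]
}}

```text
clock: 2.6
tcp_pos: [0.4843, 0.2743, 0.4026]
orientation: [1.658, 2.665, 0.004]
contact_force: [-0.9, -0.6, -0.3]
grip_width: 0.0853
gripper_force: 0.0
```

Run:
```python
from h import *
M=T();print(M.round(3).tolist(),r.get_obs()["clock"],cmd([.53,.06,.4],-30,M))
```

```text
[[-0.442, 0.897, 0.004, 0.484], [0.897, 0.442, 0.0, 0.274], [-0.001, 0.004, -1.0, 0.403], [0.0, 0.0, 0.0, 1.0]] 2.6 ([-0.85, -0.215, 0.011], [0.0, -0.001, 0.333])
```

Also close fingers partly to about 50 mm on the way.

Call:
{"method": "servo_tool", "body": {
  "commands": [
    [[-0.85,-0.21,0],[0,0,0.33]],
    [[-0.85,-0.21,0],[0,0,0.33]],
    [[-0.85,-0.21,0],[0,0,0.33]],
    [[-0.85,-0.21,0],[0,0,0.33]],
    [[-0.85,-0.21,0],[0,0,0.33]],
    [[-0.85,-0.21,0],[0,0,0.33]]
  ],
  "claw": 0.4
}}

```text
clock: 3.2
tcp_pos: [0.5299, 0.0634, 0.4006]
orientation: [2.284, 2.156, 0.0]
contact_force: [-0.6, 1.2, 0.4]
grip_width: 0.0512
gripper_force: 0.0
```

```bash
cat > look.py <<'E'
import sys,json
from h import *
np.set_printoptions(precision=4,suppress=True)
K,E=cam("wrist");im,d=r.grab_frame("wrist");cv2.imwrite(f"pics/{sys.argv[1]}.png",im[:,:,::-1])
rec={"K":K.tolist(),"E":E.tolist()}
Z=dict(post_top=.12,lens=.092,knob_grip=.073,bulb=.057,vial=.057,tube=.057,funnel=.057,stopper=.012,fixture=0,jar=0)
for t in sys.argv[2:]:
    l=r.mark_of("wrist",t)
    for k in l[:2]: print(t,np.round(k["uv"],1),round(k["confidence"],2),atz(K,E,k["uv"],Z[t]))
    if l: rec[t]=l[0]["uv"]
json.dump(rec,open(sys.argv[1]+".json","w"))
o=r.get_obs();print(o["clock"],o["tcp_pos"],o["grip_width"])
E
python3 look.py w1 post_top lens knob_grip bulb vial tube funnel fixture stopper jar
```

```text
post_top [261.9 283.1] 0.88 [ 0.5313 -0.1123  0.12  ]
post_top [300.9 208.1] 0.66 [ 0.5845 -0.0109  0.12  ]
lens [352.6 222.7] 0.68 [ 0.6568 -0.0452  0.092 ]
lens [242.7 178.8] 0.46 [0.5138 0.0234 0.092 ]
knob_grip [252.9  84.1] 0.86 [0.5335 0.1402 0.073 ]
bulb [285.2 181.2] 0.81 [0.5714 0.008  0.057 ]
bulb [300.3 209.8] 0.42 [ 0.5916 -0.0355  0.057 ]
vial [230.1 209. ] 0.57 [ 0.4914 -0.0287  0.057 ]
tube [243.1 177.4] 0.9 [0.5129 0.0167 0.057 ]
funnel [298.2 211.6] 0.75 [ 0.5886 -0.0381  0.057 ]
funnel [264.8 281.8] 0.21 [ 0.5355 -0.1482  0.057 ]
fixture [264.2 199.2] 0.68 [ 0.5417 -0.0348  0.    ]
stopper [230.1 205.4] 0.67 [ 0.4878 -0.0382  0.012 ]
stopper [344.1  97.1] 0.65 [0.6635 0.1163 0.012 ]
3.75 [0.5295 0.0674 0.4003] 0.051091621982282336
```

View pics/w1.png

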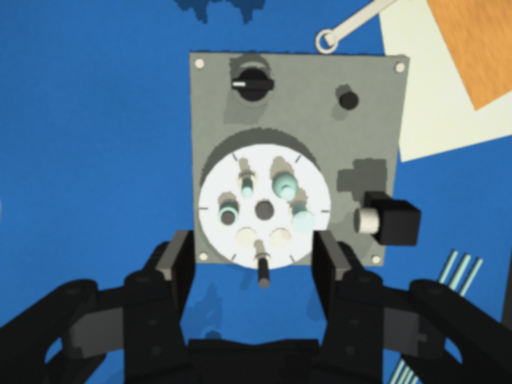

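Call:
{"method": "servo_tool", "body": {
  "commands": [
    [[-0.16,0,0.2],[0,0,0]],
    [[-0.16,0,0.4],[0,0,0]],
    [[-0.16,0,0.4],[0,0,0]],
    [[-0.16,0,0.4],[0,0,0]],
    [[-0.16,0,0.4],[0,0,0]]
  ]
}}

```text
clock: 4.25
tcp_pos: [0.5287, 0.0279, 0.302]
orientation: [2.276, 2.164, 0.003]
contact_force: [0.1, -0.3, 0.2]
grip_width: 0.0513
gripper_force: 0.0
```

```bash
python3 look.py w2 post_top lens knob_grip bulb vial tube funnel fixture
cat > fit.py <<'E'
import json,sys
from h import *
from scipy.optimize import least_squares
L=dict(lens=(.122,0,.092),knob_grip=(-.02,.172,.073),fixture=(0,0,0))
G=dict(bulb=0,tube=60,vial=120,funnel=-60)
def model(x,t):
    th=x[3]
    if t in L: p=np.array(L[t],float)
    elif t=="post_top": p=np.array([.08*np.cos(th+np.deg2rad(210)),.08*np.sin(th+np.deg2rad(210)),.12])
    else: a=th+np.deg2rad(G[t]);p=np.array([.05*np.cos(a),.05*np.sin(a),.057])
    c,s=np.cos(x[2]),np.sin(x[2]); return np.array([x[0]+c*p[0]-s*p[1],x[1]+s*p[0]+c*p[1],p[2]])
if __name__=="__main__":
    rs=[json.load(open(f)) for f in sys.argv[1:]]
    items=[(q,t) for q in rs for t in q if len(t)>1]
    f=lambda x:np.concatenate([proj(np.array(q["K"]),np.array(q["E"]),model(x,t))-q[t] for q,t in items])
    s=least_squares(f,[.543,-.032,-.07,1.05],loss="soft_l1",f_scale=2)
    np.set_printoptions(precision=4,suppress=True)
    print(s.x,np.rad2deg(s.x[2:]))
    for (q,t),e in zip(items,f(s.x).reshape(-1,2)): print(t,e.round(1))
    for t in ["post_top","knob_grip","lens"]:
        w=[ray(np.array(q["K"]),np.array(q["E"]),q[t]) for q in rs if t in q]
        print(t,model(s.x,t),tri(w) if len(w)>1 else "")
E
python3 fit.py w1.json w2.json; echo; python3 fit.py w2.json
```

```text
post_top [264.7 302.2] 0.85 [ 0.5334 -0.11    0.12  ]
post_top [309.6 209.2] 0.39 [ 0.5794 -0.0128  0.12  ]
lens [380.8 223.1] 0.91 [ 0.6573 -0.0415  0.092 ]
lens [263.5 302.4] 0.7 [ 0.5323 -0.129   0.092 ]
knob_grip [254.3  42.6] 0.9 [0.5351 0.1408 0.073 ]
bulb [289.  171.7] 0.94 [0.567  0.0095 0.057 ]
vial [221.  207.4] 0.72 [ 0.4896 -0.028   0.057 ]
tube [384.1 222. ] 0.68 [ 0.6742 -0.0547  0.057 ]
tube [241.  168.2] 0.56 [0.5147 0.016  0.057 ]
funnel [306.2 211. ] 0.86 [ 0.5855 -0.037   0.057 ]
fixture [263.6 196. ] 0.88 [ 0.5391 -0.0343  0.    ]
fixture [262.6 302.8] 0.6 [ 0.5314 -0.1915 -0.    ]
4.7 [0.5276 0.0271 0.3006] 0.05106571658932416

[ 0.539  -0.0325 -0.0896  1.0562] [-5.1328 60.513 ]
post_top [-0.7  1.9]
lens [3.1 1.5]
knob_grip [-0.6  0.2]
bulb [0.4 0.7]
vial [-0.3  0.4]
tube [-140.3  -51. ]
funnel [ 3.  -0.6]
fixture [-0.1 -1.4]
post_top [ 0.5326 -0.1122  0.12  ] 
knob_grip [0.5345 0.1406 0.073 ] 
lens [ 0.6605 -0.0434  0.092 ] Traceback (most recent call last):
  File "fit.py", line 16, in <module>
    s=least_squares(f,[.543,-.032,-.07,1.05],loss="soft_l1",f_scale=2)
    return func(*args, **kwargs)
    vector_fun = VectorFunction(
        fun_wrapped,
    ...<6 lines>...
        workers=workers
    )
    self._update_fun()
    ~~~~~~~~~~~~~~~~^^
    self.f = self.fun_wrapped(xp_copy(self.x))
             ~~~~~~~~~~~~~~~~^^^^^^^^^^^^^^^^^
    return np.atleast_1d(self.fun(x))
                         ~~~~~~~~^^^
    return self.f(x, *self.args, **self.kwargs)
           ~~~~~~^^^^^^^^^^^^^^^^^^^^^^^^^^^^^^
  File "fit.py", line 15, in <lambda>
    f=lambda x:np.concatenate([proj(np.array(q["K"]),np.array(q["E"]),model(x,t))-q[t] for q,t in items])
                                                                      ~~~~~^^^^^
  File "fit.py", line 10, in model
    else: a=th+np.deg2rad(G[t]);p=np.array([.05*np.cos(a),.05*np.sin(a),.057])
                          ~^^^
KeyError: 'stopper'
```

```bash
sed -i 's/for t in q if len(t)>1\]/for t in q if t in L or t in G or t=="post_top"]/' fit.py; python3 fit.py w1.json w2.json | grep -v '\] *$\|\[ *-*[0-9.]* *-*[0-9.]*\]$'; python3 fit.py w1.json w2.json | head -1
python3 - <<'E'
from h import *
c=np.array([.539,-.0325]);ph=-5.13
p=[.5326,-.1115,.18];M=T()
print(np.degrees(np.arctan2(M[1,1],M[0,1])),M[:3,2],r.get_obs()["joints"])
y=np.degrees(np.arctan2(M[1,1],M[0,1]))
print(cmd(p,-5.13-y,M))
E
```

```text
[ 0.5389 -0.0327 -0.0901  1.05  ] [-5.1616 60.1621]
-2.9325006334318138 [ 5.05018801e-04  3.11638689e-04 -9.99999824e-01] [-0.68305854  0.20056752  0.60210613  1.87542521 -0.12706251  1.1028916
 -0.08405783]
([-0.553, 0.048, 0.482], [-0.0, -0.0, 0.024])
```

Call:
{"method": "servo_tool", "body": {
  "commands": [
    [[-0.2,0.02,0.1],[0,0,0.02]],
    [[-0.4,0.05,0.25],[0,0,0.02]],
    [[-0.55,0.05,0.4],[0,0,0.02]],
    [[-0.55,0.05,0.48],[0,0,0.02]],
    [[-0.55,0.05,0.48],[0,0,0.02]],
    [[-0.55,0.05,0.48],[0,0,0.02]]
  ]
}}

```text
clock: 5.3
tcp_pos: [0.5329, -0.1108, 0.1804]
orientation: [-2.311, -2.126, 0.001]
contact_force: [0.6, -0.1, 0.6]
grip_width: 0.0512
gripper_force: 0.0
```

```bash
python3 fit.py w1.json w2.json | tail -3
python3 - <<'E'
from h import *
print(T().round(4).tolist(),cmd([.5322,-.1121,.098],0))
K,E=cam("wrist")
im,d=r.grab_frame("wrist");cv2.imwrite("pics/w3.png",im[:,:,::-1])
l=r.mark_of("wrist","post_top");print([(k["uv"],k["confidence"],atz(K,E,k["uv"],.12)) for k in l[:2]],T()[:3,3])
E
```

```text
post_top [ 0.5319 -0.1124  0.12  ] [ 0.5324 -0.1267  0.0957]
knob_grip [0.5345 0.1404 0.073 ] [0.5342 0.14   0.0795]
lens [ 0.6604 -0.0437  0.092 ] [ 0.6541 -0.0398  0.1008]
[[0.0832, 0.9965, -0.0011, 0.5329], [0.9965, -0.0832, 0.0001, -0.1108], [-0.0, -0.0011, -1.0, 0.1804], [0.0, 0.0, 0.0, 1.0]] ([-0.005, -0.002, 0.329], [0.0, 0.0, 0.0])
[([255.5, 216.6], 0.71, array([ 0.53346732, -0.11142953,  0.12      ]))] [ 0.53424506 -0.10977429  0.18176075]
```

View pics/w3.png

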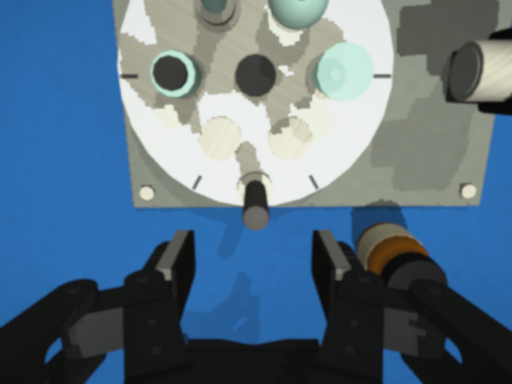

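Call:
{"method": "servo_tool", "body": {
  "commands": [
    [[0,0,0.12],[0,0,0]],
    [[0,0,0.25],[0,0,0]],
    [[-0.01,0,0.33],[0,0,0]],
    [[-0.01,0,0.33],[0,0,0]],
    [[-0.01,0,0.33],[0,0,0]]
  ]
}}

```text
clock: 5.9
tcp_pos: [0.5339, -0.1127, 0.0993]
orientation: [2.309, 2.128, 0.003]
contact_force: [-0.1, 0.4, 0.4]
grip_width: 0.0513
gripper_force: 0.0
```

Call:
{"method": "servo_tool", "body": {
  "commands": [
    [[0,0,0],[0,0,0]],
    [[0,0,0],[0,0,0]],
    [[0,0,0],[0,0,0]],
    [[0,0,0],[0,0,0]],
    [[0,0,0],[0,0,0]],
    [[0,0,0],[0,0,0]]
  ],
  "claw": 1,
  "squeeze": 30
}}

```text
clock: 6.5
tcp_pos: [0.5339, -0.1133, 0.0992]
orientation: [2.31, 2.127, 0.004]
contact_force: [0.1, 1.6, 7.8]
grip_width: 0.0153
gripper_force: 29.5
```

Run:
```python
from h import *
c=np.array([.5389,-.0327]);M=T();print(M.round(4).tolist())
p=M[:2,3]-c;print(np.hypot(*p),np.degrees(np.arctan2(p[1],p[0])),r.get_obs()["grip_width"],r.get_obs()["joints"])
for a in [*range(5,61,5),62]:
    q=R.from_euler('z',-a,degrees=True).as_matrix()[:2,:2]@p*(.08/np.hypot(*p))+c
    print(a,cmd([*q,M[2,3]],-a,M))
```

```text
[[0.0825, 0.9966, 0.0026, 0.5339], [0.9966, -0.0825, 0.0006, -0.1133], [0.0008, 0.0026, -1.0, 0.0992], [0.0, 0.0, 0.0, 1.0]]
0.08078302398968171 -93.53109317253185 0.015309692936245404 [-0.31663269  0.51559703  0.53209876  2.01914611 -0.39768946  0.70533284
  0.38307528]
5 ([0.004, -0.028, -0.0], [-0.0, -0.0, 0.056])
10 ([0.007, -0.056, -0.0], [-0.0, -0.0, 0.111])
15 ([0.012, -0.083, -0.0], [-0.0, -0.0, 0.167])
20 ([0.02, -0.11, -0.0], [-0.0, -0.001, 0.222])
25 ([0.03, -0.136, -0.0], [-0.0, -0.001, 0.278])
30 ([0.043, -0.161, -0.0], [-0.0, -0.001, 0.333])
35 ([0.057, -0.185, -0.0], [-0.0, -0.001, 0.389])
40 ([0.074, -0.207, -0.0], [-0.0, -0.001, 0.444])
45 ([0.092, -0.228, -0.001], [-0.0, -0.001, 0.5])
50 ([0.112, -0.248, -0.001], [-0.0, -0.001, 0.556])
55 ([0.134, -0.265, -0.001], [-0.0, -0.002, 0.611])
60 ([0.157, -0.28, -0.001], [-0.001, -0.002, 0.667])
62 ([0.167, -0.286, -0.001], [-0.001, -0.002, 0.689])
```

Call:
{"method": "servo_tool", "body": {
  "commands": [
    [[0.004,-0.028,0],[0,0,0.056]],
    [[0.007,-0.056,0],[0,0,0.111]],
    [[0.012,-0.083,0],[0,0,0.167]],
    [[0.02,-0.11,0],[0,0,0.222]],
    [[0.03,-0.136,0],[0,0,0.278]],
    [[0.043,-0.161,0],[0,0,0.333]]
  ]
}}

```text
clock: 7.1
tcp_pos: [0.4953, -0.0995, 0.0992]
orientation: [2.784, 1.452, 0.006]
contact_force: [1.3, 0.9, 6.8]
grip_width: 0.0147
gripper_force: 30.5
```

Run:
```python
from h import *
c=np.array([.5389,-.0327]);M=T()
p=M[:2,3]-c;print(np.hypot(*p),np.degrees(np.arctan2(p[1],p[0])),np.degrees(np.arctan2(M[1,1],M[0,1])),r.get_obs()["grip_width"],r.get_obs()["joints"])
p0=R.from_euler('z',-30,degrees=True).as_matrix()[:2,:2]@(np.array([.5339,-.1133])-c)*(.08/.0808)
M[:2,3]=p0+c
M[:3,:3]=R.from_euler('z',-30,degrees=True).as_matrix()@np.array([[.0825,.9966,0],[.9966,-.0825,0],[0,0,-1]])
for a in [*range(5,31,5)]:
    q=R.from_euler('z',-a,degrees=True).as_matrix()[:2,:2]@p0+c
    print(a,cmd([*q,M[2,3]],-a,M))
```

```text
0.07979292122780254 -123.13383510755328 -34.89643724255035 0.014693718213855893 [-0.4641119   0.4971059   0.68539369  2.12001386 -0.50005994  0.68253044
 -0.05032241]
5 ([0.001, -0.028, 0.0], [0.0, 0.0, 0.056])
10 ([0.004, -0.056, 0.0], [0.0, 0.0, 0.111])
15 ([0.009, -0.083, 0.0], [0.0, 0.0, 0.167])
20 ([0.017, -0.11, 0.0], [0.0, 0.0, 0.222])
25 ([0.027, -0.136, 0.0], [0.0, 0.0, 0.278])
30 ([0.04, -0.161, 0.0], [0.0, 0.0, 0.333])
```

Call:
{"method": "servo_tool", "body": {
  "commands": [
    [[0.001,-0.028,0],[0,0,0.056]],
    [[0.004,-0.056,0],[0,0,0.111]],
    [[0.009,-0.083,0],[0,0,0.167]],
    [[0.017,-0.11,0],[0,0,0.222]],
    [[0.027,-0.136,0],[0,0,0.278]],
    [[0.04,-0.161,0],[0,0,0.333]],
    [[0.04,-0.161,0],[0,0,0.333]],
    [[0.04,-0.161,0],[0,0,0.333]]
  ]
}}

```text
clock: 7.9
tcp_pos: [0.4684, -0.0678, 0.0991]
orientation: [3.064, 0.69, 0.007]
contact_force: [2.7, 1.5, 7.8]
grip_width: 0.0151
gripper_force: 30.5
```

Call:
{"method": "servo_tool", "body": {
  "commands": [
    [[0,0,0],[0,0,0]],
    [[0,0,0],[0,0,0]],
    [[0,0,0],[0,0,0]],
    [[0,0,0],[0,0,0]]
  ],
  "claw": 0.4
}}

```text
clock: 8.3
tcp_pos: [0.4657, -0.0684, 0.0977]
orientation: [-3.065, -0.688, 0.001]
contact_force: [0.0, -0.2, -0.3]
grip_width: 0.051
gripper_force: 0.0
```

Call:
{"method": "servo_tool", "body": {
  "commands": [
    [[0,0,-0.15],[0,0,0]],
    [[0,0,-0.3],[0,0,0]],
    [[0,0,-0.5],[0,0,0]],
    [[0,0,-0.7],[0,0,0]],
    [[0,0,-0.8],[0,0,0]],
    [[0,0,-0.8],[0,0,0]],
    [[0,0,-0.8],[0,0,0]]
  ]
}}

```text
clock: 9.0
tcp_pos: [0.4659, -0.0678, 0.2975]
orientation: [-3.063, -0.69, -0.001]
contact_force: [-0.4, 0.1, -0.5]
grip_width: 0.051
gripper_force: 0.0
```

```bash
python3 look.py w4 post_top lens knob_grip bulb vial tube funnel fixture; python3 fit.py w4.json
python3 - <<'E'
from h import *
M=T();y=np.degrees(np.arctan2(M[1,1],M[0,1]));print(y,r.get_obs()["joints"])
print(cmd([.5343,.1404,.2],0,M))
E
```

```text
post_top [250.3 168.5] 0.8 [ 0.4648 -0.0642  0.12  ]
knob_grip [280.   28.9] 0.66 [ 0.5873 -0.0363  0.073 ]
bulb [279.3  30.3] 0.67 [ 0.5887 -0.0362  0.057 ]
vial [204.7  74.5] 0.77 [0.5197 0.0132 0.057 ]
tube [225.   26.8] 0.82 [0.5688 0.0129 0.057 ]
funnel [304.9  72.9] 0.9 [ 0.5644 -0.0771  0.057 ]
fixture [255.1  77.5] 0.82 [ 0.5411 -0.0331  0.    ]
fixture [203.7  77.7] 0.34 [0.5151 0.0209 0.    ]
9.45 [ 0.4658 -0.0685  0.2974] 0.050948929457019225
[ 0.5403 -0.0319  0.0917 -0.1841] [  5.2533 -10.5496]
post_top [ 2.5 -2.3]
knob_grip [-206.7   -0.2]
bulb [ 1.  -1.3]
vial [-0.4  0.1]
tube [3.9 1.5]
funnel [-1.3  3.1]
fixture [-1.2  0.1]
post_top [ 0.4677 -0.0654  0.12  ] 
knob_grip [0.5047 0.1375 0.073 ] 
lens [ 0.6618 -0.0208  0.092 ] 
-64.71028175928369 [-1.09519404  0.15361556  1.25521572  2.01660939 -0.16457879  1.08327256
 -0.8951598 ]
([0.605, -0.639, 0.389], [0.0, 0.0, 0.0])
```

View pics/w4.png

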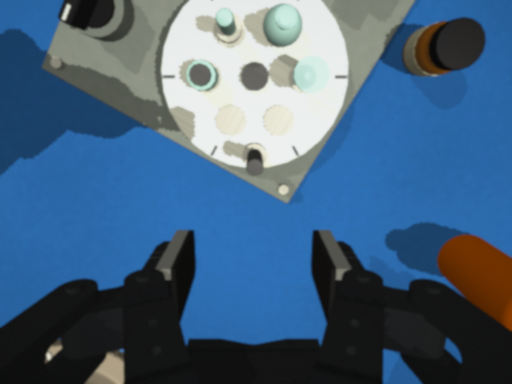

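Run:
```python
from h import *
M=T();print(cmd([.50,.04,.30],75,M))
```

```text
([0.309, -0.334, -0.011], [-0.001, 0.0, -0.833])
```

Call:
{"method": "servo_tool", "body": {
  "commands": [
    [[0.06,-0.06,0],[0,0,-0.09]],
    [[0.12,-0.12,0],[0,0,-0.18]],
    [[0.18,-0.18,0],[0,0,-0.27]],
    [[0.22,-0.24,0],[0,0,-0.36]],
    [[0.26,-0.28,0],[0,0,-0.45]],
    [[0.31,-0.33,0],[0,0,-0.54]],
    [[0.31,-0.33,0],[0,0,-0.63]],
    [[0.31,-0.33,0],[0,0,-0.72]],
    [[0.31,-0.33,0],[0,0,-0.81]],
    [[0.31,-0.33,0],[0,0,-0.83]],
    [[0.31,-0.33,0],[0,0,-0.83]]
  ]
}}

```text
clock: 10.55
tcp_pos: [0.5008, 0.0392, 0.2977]
orientation: [-2.022, -2.404, 0.0]
contact_force: [-0.2, -0.1, -0.0]
grip_width: 0.0511
gripper_force: 0.0
```

Run:
```python
from h import *
M=T();y=np.degrees(np.arctan2(M[1,1],M[0,1]));print(y,M[:3,3],r.get_obs()["joints"])
print(cmd([.534,.11,.24],84.8-y,M))
```

```text
9.873846636446988 [0.5008054  0.03923309 0.29767406] [-0.97869749  0.17955277  0.89555489  1.94453227 -0.15790352  1.0894697
  0.15488197]
([0.256, 0.179, 0.231], [0.0, -0.0, -0.833])
```

Call:
{"method": "servo_tool", "body": {
  "commands": [
    [[0.06,0.04,0],[0,0,-0.09]],
    [[0.12,0.08,0],[0,0,-0.18]],
    [[0.18,0.12,0.1],[0,0,-0.27]],
    [[0.25,0.18,0.2],[0,0,-0.36]],
    [[0.26,0.18,0.23],[0,0,-0.45]],
    [[0.26,0.18,0.23],[0,0,-0.54]],
    [[0.26,0.18,0.23],[0,0,-0.63]],
    [[0.26,0.18,0.23],[0,0,-0.72]],
    [[0.26,0.18,0.23],[0,0,-0.81]],
    [[0.26,0.18,0.23],[0,0,-0.83]],
    [[0.26,0.18,0.23],[0,0,-0.83]]
  ]
}}

```text
clock: 11.65
tcp_pos: [0.5339, 0.1111, 0.2402]
orientation: [-0.151, -3.138, 0.0]
contact_force: [-0.6, -0.0, -0.4]
grip_width: 0.0512
gripper_force: 0.0
```

```bash
python3 look.py w5 post_top lens knob_grip bulb tube funnel stopper
python3 - <<'E'
from h import *
M=T();y=np.degrees(np.arctan2(M[1,1],M[0,1]));print(y,M[:3,3],r.get_obs()["joints"])
E
python3 fit.py w5.json; python3 fit.py w2.json w5.json|tail -3
```

```text
knob_grip [288.7 166.7] 0.89 [0.5313 0.1432 0.073 ]
bulb [107.4 238.9] 0.57 [ 0.5891 -0.034   0.057 ]
bulb [141.9 164. ] 0.22 [0.5197 0.0122 0.057 ]
tube [143.6 211.7] 0.74 [0.5651 0.0056 0.057 ]
funnel [ 55.1 215.9] 0.57 [ 0.5613 -0.0783  0.057 ]
stopper [265.4 272.8] 0.73 [0.6651 0.1138 0.012 ]
12.05 [0.5338 0.1113 0.2403] 0.051475737673640484
84.68294376108435 [0.53380812 0.11132371 0.24025456] [-0.77483016  0.30093864  0.55891675  1.90753219 -0.1896892   0.98517698
  1.34735535]
[ 0.5385 -0.0325 -0.0734  0.0216] [-4.2051  1.2396]
knob_grip [-3.1  0.2]
bulb [-1.3 -0.6]
tube [4.1 0.3]
funnel [ 1.3 -0.2]
post_top [ 0.4672 -0.0689  0.12  ] 
knob_grip [0.5312 0.1405 0.073 ] 
lens [ 0.6602 -0.0415  0.092 ] 
post_top [ 0.5254 -0.1122  0.12  ] 
knob_grip [0.5327 0.1396 0.073 ] [0.5355 0.1441 0.0532]
lens [ 0.6611 -0.0427  0.092 ]
```

View pics/w5.png

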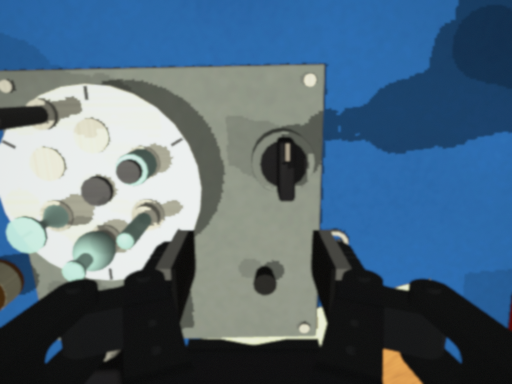

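Run:
```python
from h import *
K,E=cam("wrist");im,d=r.grab_frame("wrist")
v,u=np.mgrid[120:215,250:330];z=d[v,u];q=np.linalg.inv(K)@np.vstack([(u*z).ravel(),(v*z).ravel(),z.ravel()])
P=(E[:3,:3]@q).T+E[:3,3];P=P[(z.ravel()>0)&(P[:,2]>.072)]
print(len(P),P.mean(0),P.min(0),P.max(0));t=P[P[:,2]>.080];print(len(t),cv2.minAreaRect(t[:,:2].astype('f4')*1000))
print(cmd([.5328,.141,.12],0),cmd([.5328,.141,.077],0))
```

```text
1081 [0.53130273 0.13949298 0.08401796] [0.50689731 0.13120909 0.07201875] [0.55895634 0.14804029 0.08731165]
1004 ((533.0467529296875, 140.08688354492188), (13.785069465637207, 51.59065246582031), 85.83872985839844)
([0.015, 0.118, 0.481], [0.0, 0.0, 0.0]) ([0.015, 0.118, 0.653], [0.0, 0.0, 0.0])
```

Call:
{"method": "servo_tool", "body": {
  "commands": [
    [[0.01,0.05,0.15],[0,0,0]],
    [[0.01,0.115,0.3],[0,0,0]],
    [[0.01,0.115,0.45],[0,0,0]],
    [[0.01,0.115,0.55],[0,0,0]],
    [[0.01,0.115,0.65],[0,0,0]],
    [[0.01,0.115,0.65],[0,0,0]],
    [[0.01,0.115,0.65],[0,0,0]]
  ]
}}

```text
clock: 12.8
tcp_pos: [0.5341, 0.1399, 0.0781]
orientation: [-0.145, -3.138, 0.001]
contact_force: [-0.3, 0.3, -0.4]
grip_width: 0.0514
gripper_force: 0.0
```

Call:
{"method": "servo_tool", "body": {
  "commands": [
    [[0,0,0],[0,0,0]],
    [[0,0,0],[0,0,0]],
    [[0,0,0],[0,0,0]],
    [[0,0,0],[0,0,0]],
    [[0,0,0],[0,0,0]],
    [[0,0,0],[0,0,0]]
  ],
  "claw": 1,
  "squeeze": 40
}}

```text
clock: 13.4
tcp_pos: [0.5347, 0.1394, 0.0792]
orientation: [0.146, 3.137, 0.001]
contact_force: [-1.8, -2.1, 6.1]
grip_width: 0.013
gripper_force: 39.6
```

Call:
{"method": "servo_tool", "body": {
  "commands": [
    [[0,0,0],[0,0,0.07]],
    [[0,0,0],[0,0,0.14]],
    [[0,0,0],[0,0,0.21]],
    [[0,0,0],[0,0,0.28]],
    [[0,0,0],[0,0,0.35]],
    [[0,0,0],[0,0,0.42]],
    [[0,0,0],[0,0,0.49]],
    [[0,0,0],[0,0,0.56]],
    [[0,0,0],[0,0,0.63]],
    [[0,0,0],[0,0,0.67]],
    [[0,0,0],[0,0,0.67]],
    [[0,0,0],[0,0,0.67]]
  ]
}}

```text
clock: 14.6
tcp_pos: [0.5344, 0.1389, 0.0792]
orientation: [1.702, 2.639, 0.0]
contact_force: [-3.3, -4.4, 9.6]
grip_width: 0.0132
gripper_force: 40.2
```

Call:
{"method": "servo_tool", "body": {
  "commands": [
    [[0,0,0],[0,0,0]],
    [[0,0,0],[0,0,0]],
    [[0,0,0],[0,0,0]],
    [[0,0,0],[0,0,0]]
  ],
  "claw": 0.4
}}

```text
clock: 15.0
tcp_pos: [0.534, 0.1404, 0.0778]
orientation: [-1.701, -2.641, -0.001]
contact_force: [0.3, 0.6, -0.0]
grip_width: 0.051
gripper_force: 0.0
```

Call:
{"method": "servo_tool", "body": {
  "commands": [
    [[0,0,-0.15],[0,0,0]],
    [[0,0,-0.3],[0,0,0]],
    [[0,0,-0.5],[0,0,0]],
    [[0,0,-0.7],[0,0,0]],
    [[0,0,-0.9],[0,0,0]],
    [[0.4,0,-1],[0,0,0]],
    [[0.4,0,-1],[0,0,0]],
    [[0.4,0,-1],[0,0,0]]
  ]
}}

```text
clock: 15.8
tcp_pos: [0.4903, 0.239, 0.3288]
orientation: [-1.686, -2.649, -0.005]
contact_force: [-0.4, 0.1, -1.0]
grip_width: 0.0513
gripper_force: 0.0
```

```bash
python3 look.py w6 post_top knob_grip bulb vial tube funnel; python3 fit.py w6.json|head -1;python3 - <<'E'
from h import *
K,E=cam("wrist");im,d=r.grab_frame("wrist")
v,u=np.mgrid[0:384,0:512];z=d;q=np.linalg.inv(K)@np.vstack([(u*z).ravel(),(v*z).ravel(),z.ravel()])
P=(E[:3,:3]@q).T+E[:3,3];t=P[(z.ravel()>0)&(P[:,2]>.078)&(P[:,2]<.095)&(np.hypot(P[:,0]-.533,P[:,1]-.14)<.035)]
print(len(t),cv2.minAreaRect(t[:,:2].astype('f4')*1000))
for n in["scene"]:
  im,_=r.grab_frame(n);cv2.imwrite("pics/s6.png",cv2.resize(im[120:320,160:430,::-1],(540,400)))
E
```

```text
knob_grip [254.4 245. ] 0.68 [0.5377 0.1423 0.073 ]
bulb [298.1   7.8] 0.67 [0.4678 0.398  0.057 ]
bulb [385.3 213. ] 0.2 [0.6669 0.2413 0.057 ]
vial [201.9 314.9] 0.94 [0.5208 0.0155 0.057 ]
tube [231.3 330.1] 0.77 [0.5656 0.0106 0.057 ]
16.15 [0.4931 0.2294 0.3275] 0.050935345866067926
[ 0.5877 -0.0192  0.1866  0.8953] [10.6912 51.2944]
503 ((532.21044921875, 140.42474365234375), (12.931446075439453, 51.487483978271484), 24.3497371673584)
```

View pics/w6.png

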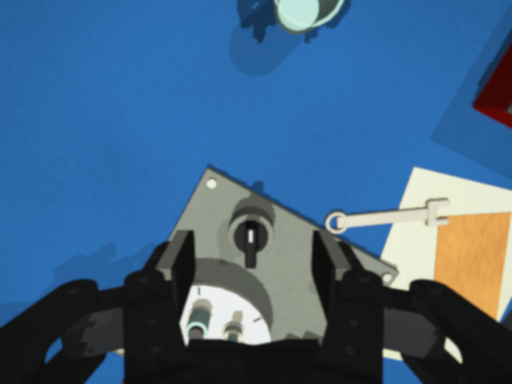

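View pics/s6.png

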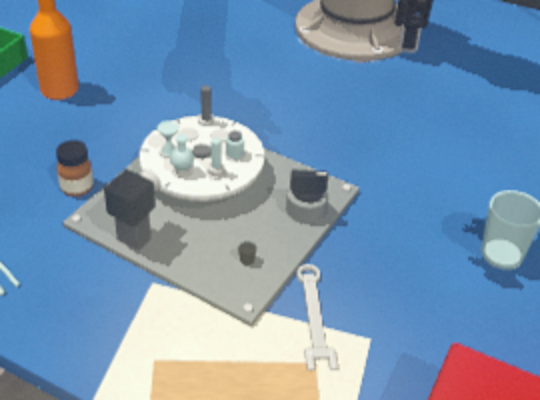

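The wrist picture shows the knob bar, near (250,245), turned 61° from its start. The scene picture shows the bulb at (180,155), facing the lens, and nothing else has moved.

```bash
python3 -c "
from bench import r
print(r.hand_in())"
```

```text
the job is handed in; nothing more can be done
None
```

I turned the turntable until the bulb sat at its detent in front of the lens, then turned the clamp knob about 61° clockwise to its clamped position, released it and backed the arm away. The job was handed in at about 16 s; no verdict came back.

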